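Find the loose wing nut on the bench earth bar, seat it and cap it red

TASK

The earth check failed because one of the three wing nuts on the copper earth bar has worked loose, and it does not show. Feel the nuts one by one, pressing a wing gently clockwise as if tightening and never forcing a nut that is already tight, until you find the one that gives; run it down clockwise until it seats, then set the red cap fully down on that nut's stud as the flag for re-torquing, and leave everything else as it lies.

Things in the scene. Friction and masses are not known exactly. Their poses are not given: they have to be found in the camera images.
- earth_bar: earth bar fixed to the bench: copper bar 290 x 40 x 10 mm, its top face 42 mm above the bench, on two white insulators and a thin foot plate 70 x 340 mm. Origin at the centre of the foot plate's underside, x across the bar, y along it, z up
- stud_1 (a point): first of three studs 100 mm apart along the bar, at the bar's -y end: the point on its axis on the bar's top face, axes as the bar's. Each stud is upright, fixed and 10 mm thick; its flat end is 56 mm above this point. Round each sits a wing nut that turns about the stud without rising
- stud_2 (a point): second stud, in the middle, as stud_1. Each wing nut has a hub 20 mm thick and two opposite upright wings, flat, 8 mm thick, reaching 32 mm from the axis, from 10 to 32 mm above the bar's top. At the start the wings stand across the bar (along its x), turned from that by up to 0.4 rad either way, unknown and different for each nut
- stud_3 (a point): third stud, at the bar's +y end, as stud_1. A press of about 9 N on the wing, 25 mm from the axis, is enough to tell a loose nut from a tight one; more than 25 N of press or pinch on any nut is forcing it
- loose_nut (a joint): turn of the loose nut (rad), at a stud that is not told: 0 seated, negative while backed off (it starts at -0.8 to -0.4), growing as it turns clockwise seen from above. It turns with about 0.12 N m (4 to 5 N on a wing 25 mm from the axis), stays where it is left, and stops hard at its seat
- tight_nut_a (a joint): turn of one of the two tight nuts from how it was found (rad, clockwise seen from above is positive), at a stud that is not told. It does not turn under less than 1 N m
- tight_nut_b (a joint): the same for the second tight nut
- cap: red plastic stud cap standing mouth down on the bench: 24 mm across, 36 mm tall, 25 g, with a round bore 15 mm wide and 20 mm deep from below, to slip loosely over a stud's end. Origin at the centre of its lower rim, z up; fully down, its rim is 36 mm above the bar's top, clear of the wings
- solder_reel: grey solder reel standing on its end, 56 mm across and 40 mm tall, origin under its centre; leave it alone
- screwdriver: screwdriver with orange handle lying on the bench, 170 mm long; leave it alone
- parts_tray: blue parts tray 100 x 140 x 30 mm, origin under its centre; leave it alone
Mind the look-alikes: they are no part of the job. Of the things like the cap, leave any that is pink or turquoise; of the rest the smaller one is meant.

How it is judged:
By the outcome, as a careful person would: the job done as asked, in the order asked, and still so for the second after the job is handed in, with the robot touching nothing.
It also fails if it takes over 72 s, if anything falls off the work surface, if the arm or the gripper's body presses on something with over 40 N, if the wrist force passes 120 N, or if a joint passes its speed limit or range.

ROBOT

A 6-joint arm with a two-finger parallel gripper is mounted at the origin on the work surface. World frame = base frame: x ahead of the robot, y to its left, z up, the work surface at z = 0. Lengths are in mm, angles in rad, forces in N, time in s.
With the tool pointing down it reaches from about 275 to 850 mm from the base axis. Payload 19 kg.
Tool frame: the origin (TCP) lies at the very end of the fingers, on their centre line; the grasp point (between the pads) lies 19 mm behind it (robot.hold_point_z is the distance from the TCP to the grasp point, in mm); z points along the fingers, y is the direction in which the jaws open and shut (so a half turn about z gives the same grasp; the last joint's range is limited). The gripper opens to 85 mm and grips with 20 to 120 N. Pads are 22 mm wide; open, the fingers measure 114 mm over their backs; the gripper's body (76 mm by 85 mm) begins 54 mm behind the grasp point. The pads swing forward as they close: fully open they stand 13 mm farther back than shut.
Start: joints at [1.037, 0.15, 1.437, -0, 1.554, -0.134], TCP at [223.81, 529.622, 231.267] pointing down, gripper open.
Joint ranges: [-2.8, 2.8], [-0.68, 2.1], [0.12, 2.68], [-1.39, 4.53], [0.16, 2.79], [-2.81, 2.81]. Speed limits (rad/s): [1.89, 1.89, 2.22, 3.01, 3.01, 3.01].

INTERFACE

Orientations are given as a rotation vector (axis times angle).
In Python, from cell import robot gives the robot as it stands.
- The arm moves only by the tool apply_moves, never from a script. Its argument "steps" is text: rows parted by semicolons, each of 5 numbers parted by spaces: the gripper command: -1 is shut, 1 is fully open, values between are in proportion, then the shift along the world's x, y, z in mm, then the turn about the world's z in degrees. A call has 1 to 12 rows; each row is the pose to reach, as a shift and turn from the pose measured when the call began; what a row does not reach only later rows make up. A row lasts 1/8 s, in which the tool goes at most 62.5 mm and 10.7 degrees, less where a joint would pass 70% of its speed; a pose out of reach is approached as far as the arm can. A call with a gripper value outside its range is refused whole. The fingers move at their own pace and stop on an object; "newtons" is the grip in N (left out, the last holds). Time passes only in rows, so rows that repeat a pose let the fingers close. It gives the time, the measured TCP pose, the force and the opening at its end, in the units of the state.
- robot.sense(): the state, without advancing time (a new reading comes with each control period).
- robot.camera(name): name is "side" or "top" or "wrist"; returns (picture, depth): 384x512x3 uint8, red, green, blue; 384x512 float32, mm along the optical axis (not along the pixel's ray), 0 where there is no reading.
- robot.camera_info(name): a dict with "fx", "fy", "cx", "cy" (pixels), "T" (4x4, takes a point from camera to world coordinates). Camera axes: x right, y down, z forward; pixel columns grow to the right and rows downward; lengths in mm; the calibration is good to about 2 mm. A picture is of the moment at which its call begins: read the wrist's pose just before it. camera_info takes no time and is no camera call; for the wrist camera it gives the pose at the moment of the call.
- robot.sign_off(): hands the job in, once; it reports no verdict.
The state is a dict: "clock": time; "joint_positions": joint angles; "qd": joint speeds; "joint_torque": joint torques, N m; "position": TCP position; "ee_rot": TCP orientation; "force": force on the tool from outside, world axes, zero at the start; "moment": the same for the moment, N m; "width": finger opening in mm.
Only numpy, scipy, OpenCV 4.12 (cv2) and the standard library are available. Lean on these libraries where they do the work, as an engineer would, in place of code of your own. Each camera call takes 0.05 s, during which the arm holds its last target.

## Working session

There is one attempt and no reset: what is moved stays moved. The work goes in short steps, Python scripts to look and compute and a tool call to move; the robot and the scene stay as the last step left them, time stands still between calls to the robot, and variables do not carry over. Pictures are saved under pics/ and viewed, and the job is handed in when it is done.

Besides the shell and the picture viewer there is one more tool, called after "Call:" as a command line: name --argument value ..., lists and objects as JSON in quotes. apply_moves: Moves the arm, as the interface text tells. Its arguments: {"type":"object","properties":{"steps":{"type":"string"},"newtons":{"type":"number"}},"required":["steps"]}

```bash
ls; mkdir -p pics; python3 - <<'E'
from cell import robot
import cv2,numpy as np
s=robot.sense();print(s)
for n in ("top","side"):
    p,d=robot.camera(n);cv2.imwrite(f"pics/{n}0.png",p[:,:,::-1]);np.savez(f"{n}0.npz",p=p,d=d,**{k:v for k,v in robot.camera_info(n).items()})
    print(n,robot.camera_info(n))
E
```

```text
pics
{'clock': 0.0, 'joint_positions': array([ 1.03701993e+00,  1.51011135e-01,  1.43798883e+00, -3.39573364e-05,
        1.55377489e+00, -1.34006934e-01]), 'qd': array([ 4.93366930e-06,  1.09002638e-03, -8.38290988e-04,  7.89786434e-04,
        5.41103827e-04, -1.04100611e-03]), 'joint_torque': array([-1.39270418e-03, -7.13036871e+01, -5.70887446e+01, -3.06601260e-04,
        8.61837412e-03,  6.14664373e-05]), 'position': array([223.71112002, 529.45452243, 230.68213928]), 'ee_rot': array([-6.23711624e-01, -3.07869330e+00,  1.77172971e-03]), 'force': array([ 0.20548945, -0.0768055 ,  1.19081526]), 'moment': array([ 0.03193979,  0.01492784, -0.00681741]), 'width': 85.15456930758519}
top {'fx': 414.751808588692, 'fy': 414.751808588692, 'cx': 247.82811425899982, 'cy': 192.9929647177914, 'T': array([[-1.87973780e-02, -9.91046927e-01,  1.32184137e-01,
         4.23591420e+02],
       [-9.99792501e-01,  1.75938717e-02, -1.02669285e-02,
         5.38049351e+00],
       [ 7.84937723e-03, -1.32349700e-01, -9.91172005e-01,
         1.02320485e+03],
       [ 0.00000000e+00,  0.00000000e+00,  0.00000000e+00,
         1.00000000e+00]])}
side {'fx': 402.4381479774038, 'fy': 402.4381479774038, 'cx': 258.0851202174487, 'cy': 192.14134623620112, 'T': array([[ 6.84377321e-01, -4.93047532e-01,  5.37151575e-01,
         4.03497537e+01],
       [-7.29114908e-01, -4.67197804e-01,  5.00117649e-01,
        -4.76244489e+02],
       [ 4.37426381e-03, -7.33914398e-01, -6.79227887e-01,
         6.95435310e+02],
       [ 0.00000000e+00,  0.00000000e+00,  0.00000000e+00,
         1.00000000e+00]])}
```

View pics/top0.png

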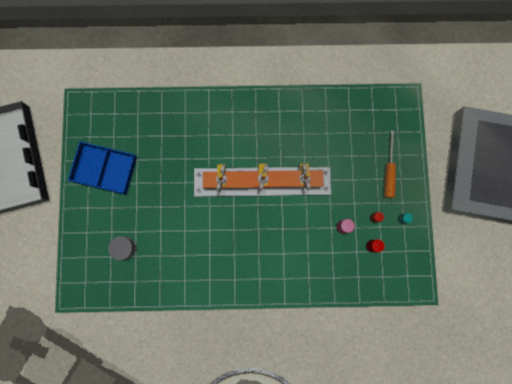

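View pics/side0.png

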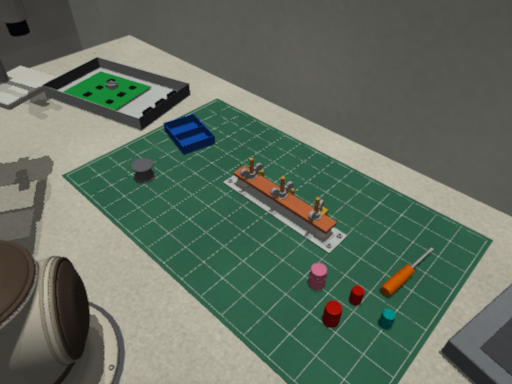

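The top view shows the bar across the middle (nuts at about (221,178), (263,178) and (305,178)), with each nut having one yellow-marked wing. The two red caps are at (378,217), the small one, and (377,246), the large one. Pink is at (347,226) and turquoise at (407,218). Next I'll measure.

```bash
cat > h.py <<'E'
import numpy as np,cv2
def load(n): return np.load(n+".npz")
def ray(z,u,v,h):
    T=z['T'];d=np.array([(u-z['cx'])/z['fx'],(v-z['cy'])/z['fy'],1.]);w=T[:3,:3]@d;o=T[:3,3]
    return o+w*(h-o[2])/w[2]
def proj(z,p):
    T=z['T'];c=T[:3,:3].T@(np.asarray(p,float)-T[:3,3]);return np.array([z['fx']*c[0]/c[2]+z['cx'],z['fy']*c[1]/c[2]+z['cy']])
def blobs(m,amin=20):
    n,l,s,c=cv2.connectedComponentsWithStats(m.astype(np.uint8));return [(s[i],c[i],l==i) for i in range(1,n) if s[i,4]>=amin]
E
python3 - <<'E'
from h import *
for n in("top0","side0"):
    z=load(n);p=z['p'];hsv=cv2.cvtColor(p,cv2.COLOR_RGB2HSV);H,S,V=[hsv[...,i].astype(int) for i in range(3)]
    print(n)
    for nm,m in (("red",((H<4)|(H>176))&(S>200)&(V>60)),("orange",(H>=5)&(H<=16)&(S>150)&(V>90)),("yellow",(H>17)&(H<32)&(S>130)&(V>110))):
        for s,c,l in blobs(m,8):
            print(nm,s,c.round(1),[ray(z,*c,h).round(0) for h in (18,36,52)][:2], cv2.minAreaRect(np.argwhere(l)[:,::-1].astype(np.float32)) if nm=="orange" else "")
z=load("top0");cv2.imwrite("pics/zt.png",cv2.resize(z['p'][150:265,185:425,::-1],None,fx=3.3,fy=3.3,interpolation=cv2.INTER_CUBIC))
z=load("side0");cv2.imwrite("pics/zs.png",cv2.resize(z['p'][145:255,215:365,::-1],None,fx=5,fy=5,interpolation=cv2.INTER_CUBIC))
E
```

```text
top0
red [374 213   9   8  49] [377.9 216.6] [array([ 494., -320.,   18.]), array([ 493., -314.,   36.])] 
red [371 240  13  12 121] [376.9 245.6] [array([ 424., -314.,   18.]), array([ 424., -308.,   36.])] 
orange [385 163  11  34 309] [390.2 180.2] [array([ 583., -356.,   18.]), array([ 580., -350.,   36.])] ((390.1369323730469, 179.53538513183594), (9.429903030395508, 33.33748245239258), 3.1798300743103027)
orange [221 171  38  17 511] [241.4 179.5] [array([591.,  10.,  18.]), array([588.,  10.,  36.])] ((239.52935791015625, 179.4687957763672), (15.81092357635498, 37.43736267089844), 88.26429748535156)
orange [264 171  40  16 491] [283.7 179. ] [array([591., -94.,  18.]), array([588., -92.,  36.])] ((283.5, 178.5), (39.0, 15.0), -0.0)
orange [309 171  14  15 169] [315.8 178.1] [array([ 592., -173.,   18.]), array([ 589., -170.,   36.])] ((315.4970397949219, 177.9617462158203), (14.879121780395508, 12.041352272033691), 85.60128784179688)
orange [204 172  13  16 196] [209.6 179.4] [array([593.,  88.,  18.]), array([590.,  87.,  36.])] ((210.0, 179.5), (15.0, 12.0), 90.0)
yellow [21
[... 1106 characters left out ...]
82 265  32  30 427] [397.9 278.9] [array([ 582., -358.,   18.]), array([ 568., -361.,   36.])] ((398.39508056640625, 278.4945068359375), (13.007646560668945, 35.75244903564453), 48.012786865234375)
yellow [249 157   4   4   9] [250.8 158.6] [array([661., 129.,  18.]), array([644., 113.,  36.])] 
yellow [259 170   5   2   8] [261.  170.6] [array([642.,  74.,  18.]), array([626.,  59.,  36.])] 
yellow [281 177   4   2   8] [282.5 177.5] [array([660.,  15.,  18.]), array([644.,   2.,  36.])] 
yellow [316 197   4   3  10] [317.5 198.2] [array([660., -98.,  18.]), array([ 643., -108.,   36.])] 
yellow [321 207   7   8  35] [323.5 210.5] [array([ 636., -133.,   18.]), array([ 620., -142.,   36.])]
```

View pics/zt.png

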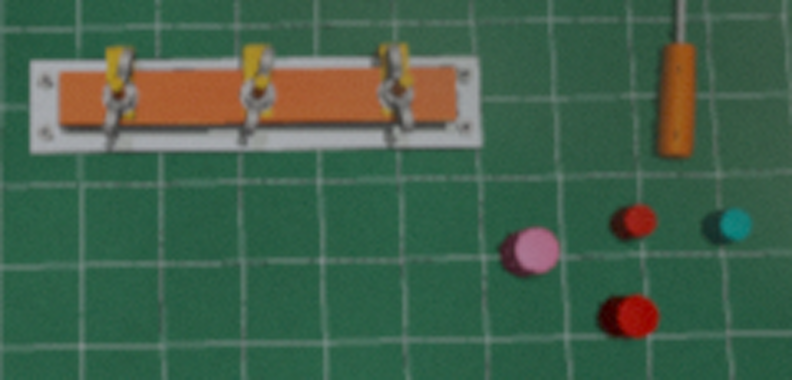

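View pics/zs.png

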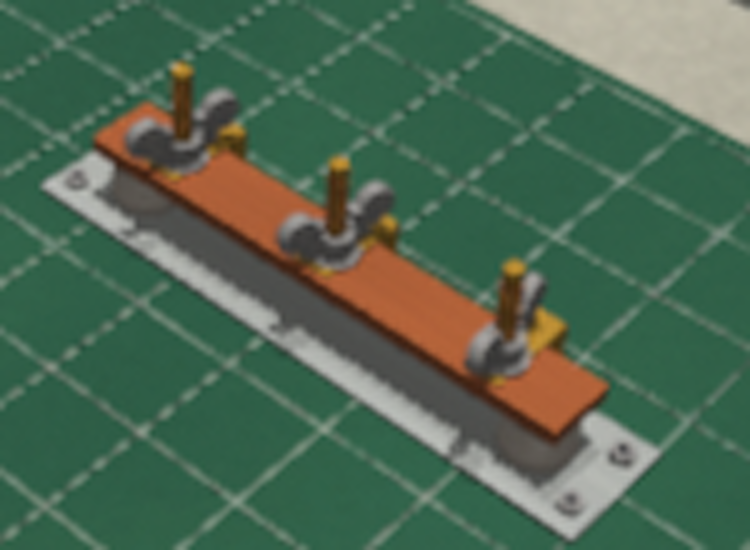

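Call:
apply_moves --steps "-1 316 -545 70 23; -1 316 -545 70 23; -1 316 -545 70 23; -1 316 -545 70 23; -1 316 -545 70 23; -1 316 -545 70 23; -1 316 -545 70 23; -1 316 -545 70 23; -1 316 -545 70 23; -1 316 -545 70 23; -1 316 -545 70 23; -1 316 -545 70 23"

```text
clock: 1.6
position: [540.0, -16.3, 300.1]
ee_rot: [-0.0, -3.14, 0.001]
force: [-0.1, 0.9, -0.3]
width: -0.1
```

```bash
cat > shot.py <<'E'
import sys
from cell import robot
import cv2,numpy as np
def shot(cam,name):
    i=robot.camera_info(cam);p,d=robot.camera(cam);cv2.imwrite(f"pics/{name}.png",p[:,:,::-1]);np.savez(f"{name}.npz",p=p,d=d,**i)
if __name__=="__main__":
    s=robot.sense();print(s['clock'],s['position'].round(1),s['ee_rot'].round(3),s['force'].round(2),s['width'])
    shot(sys.argv[1],sys.argv[2])
E
python3 shot.py wrist w1; python3 -c "
import numpy as np;print(np.load('w1.npz')['T'].round(3))"
```

```text
1.6 [540.  -16.3 300.1] [-0.00e+00 -3.14e+00  1.00e-03] [-0.06  0.9  -0.34] -0.07184176359112486
[[ 1.00000e-03  9.61000e-01  2.78000e-01  4.69216e+02]
 [ 1.00000e+00 -1.00000e-03 -1.00000e-03 -1.67310e+01]
 [-0.00000e+00  2.78000e-01 -9.61000e-01  4.42981e+02]
 [ 0.00000e+00  0.00000e+00  0.00000e+00  1.00000e+00]]
```

View pics/w1.png

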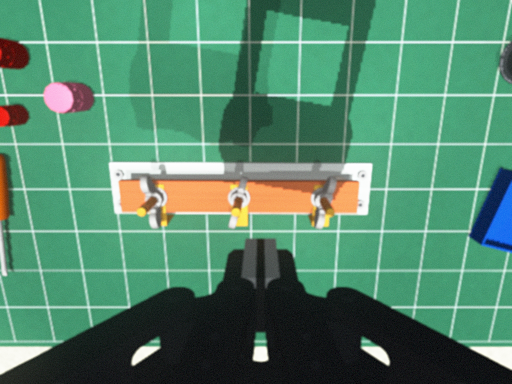

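The wrist view shows all three nuts (stud_1 at left near (150,203), stud_2 at (240,203), stud_3 at (323,203)). Image right is +y and image down is +x. Next I'll zoom in and measure.

```bash
python3 - <<'E'
from h import *
z=load("w1");p=z['p'];cv2.imwrite("pics/w1z.png",cv2.resize(p[150:250,100:380,::-1],None,fx=2.85,fy=5.7//2*1.0 if 0 else 2.85,interpolation=cv2.INTER_CUBIC))
hsv=cv2.cvtColor(p,cv2.COLOR_RGB2HSV);H,S,V=[hsv[...,i].astype(int) for i in range(3)]
# bar via copper color & depth
m=(H>=3)&(H<=17)&(S>150)&(V>90);m[:,:100]=0;m[:150]=0;m[225:]=0
pts=np.argwhere(m)[:,::-1].astype(np.float32);r=cv2.minAreaRect(pts);b=cv2.boxPoints(r);print(r)
W=[ray(z,*q,42) for q in b];print(np.round(W,1),np.mean(W,0).round(1))
w=(S<60)&(V>150);w[:,:100]=0;w[:,380:]=0;w[:155]=0;w[225:]=0
n=cv2.minAreaRect(np.argwhere(w)[:,::-1].astype(np.float32));b=cv2.boxPoints(n);W=[ray(z,*q,4) for q in b];print(np.round(W,1),np.mean(W,0).round(1))
d=z['d'];print(d[200,280:290],d[150,280])
v,u=np.mgrid[0:384,0:512];
P=np.stack([(u-z['cx'])/z['fx']*d,(v-z['cy'])/z['fy']*d,d],-1)@z['T'][:3,:3].T+z['T'][:3,3]
hz=P[...,2]
for a in range(140,390-1,1): pass
mm=(hz>60)&(hz<78)&(u>100)&(u<380)&(v>150)&(v<240)
for s,c,l in blobs(mm,10):
    q=P[l];print("wing-h",s,c.round(1),q.mean(0).round(1)); 
mm=(hz>88)&(hz<105)&(u>100)&(u<380)&(v>150)&(v<240)
for s,c,l in blobs(mm,2):
    q=P[l];print("stud-top",s,c.round(1),q.mean(0).round(1))
E
```

```text
((238.4080810546875, 195.83038330078125), (237.0012664794922, 31.33718490600586), 0.3951370418071747)
[[ 606.2 -188.9   42. ]
 [ 566.7 -184.2   42. ]
 [ 568.9   98.9   42. ]
 [ 608.5  101.7   42. ]] [587.6 -43.1  42. ]
[[ 638.2 -234.3    4. ]
 [ 543.9 -222.1    4. ]
 [ 544.1  135.3    4. ]
 [ 638.5  144.3    4. ]] [591.2 -44.2   4. ]
[419.38235 419.31216 419.36047 419.1152  418.55264 420.30414 419.7724
 418.7254  418.9751  418.23645] 443.3581
wing-h [140 176  14  21 206] [146.1 185.7] [ 567.4 -144.4   69.2]
wing-h [237 176  11  22 145] [242.  186.4] [567.9 -37.2  70.6]
wing-h [324 177  13  21 187] [330.1 186.6] [568.6  61.3  69.6]
wing-h [145 198  11  10  59] [151.5 201.4] [ 585.8 -140.    69.2]
wing-h [233 198  10   8  44] [238.  201.1] [585.3 -42.   69.7]
wing-h [320 199  10   9  49] [323.6 201.9] [586.5  55.   69.3]
wing-h [149 209  13  20 191] [154.5 218.8] [ 606.9 -138.6   69. ]
wing-h [314 209  12  21 167] [319.6 219.5] [607.6  51.4  69.6]
wing-h [229 215   9  14  88] [232.7 221.9] [609.4 -48.3  72.7]
stud-top [137 205  12  12 101] [142.5 210.4] [ 587.4 -141.7   95.8]
stud-top [232 205   9  12  87] [236.  210.7] [587.7 -42.5  96.5]
stud-top [324 206  11  11  94] [329.1 211. ] [588.2  56.3  96. ]
```

View pics/w1z.png

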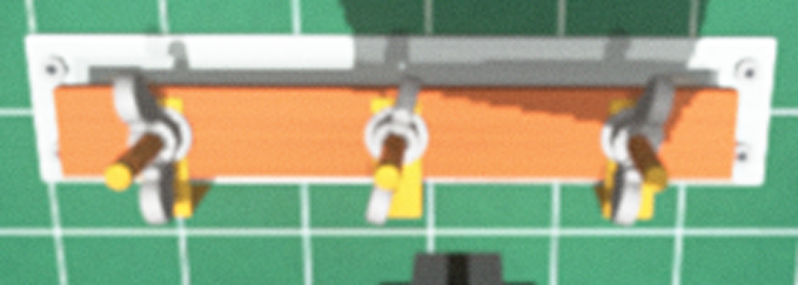

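Depth gives the studs at about (588,-142.5), (588,-42.5) and (588,57.5). The clockwise wing angles are about -0.15, +0.26 and +0.24 rad. I'll start on nut 2, with the closed fingers on the -y side of its near wing.

Call:
apply_moves --steps "-1 17.5 -43.5 -60 -7; -1 17.5 -43.5 -120 -15; -1 17.5 -43.5 -180 -15; -1 17.5 -43.5 -220 -15; -1 17.5 -43.5 -243 -15; -1 17.5 -43.5 -243 -15; -1 17.5 -43.5 -243 -15"

```text
clock: 2.52
position: [557.5, -58.0, 58.8]
ee_rot: [0.407, 3.115, -0.001]
force: [-0.9, 0.6, -0.3]
width: -0.2
```

```bash
python3 shot.py wrist w2
```

```text
2.525 [557.5 -58.   58.8] [ 4.070e-01  3.115e+00 -1.000e-03] [-0.85  0.55 -0.28] -0.24130902560411793
```

View pics/w2.png

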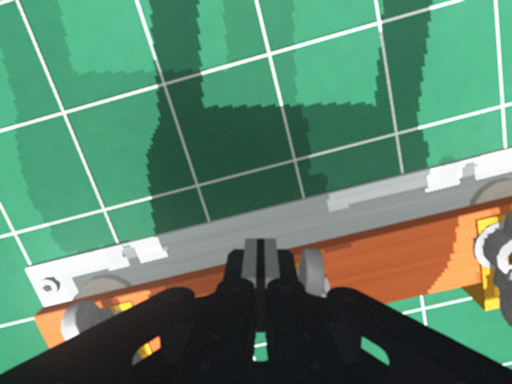

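The closed fingers are at about (260,260) px, just left of nut 2's near wing at (313,270). I'll creep in clockwise.

Call:
apply_moves --steps "-1 0.5 2 -1 0; -1 1 3.5 -2 0; -1 1 3.5 -2 0"

```text
clock: 2.95
position: [558.7, -54.7, 57.1]
ee_rot: [0.407, 3.114, -0.001]
force: [-0.5, -0.9, 0.3]
width: -0.1
```

Call:
apply_moves --steps "-1 0.5 2 0 0; -1 0.5 2 0 0"

```text
clock: 3.2
position: [559.1, -52.9, 57.1]
ee_rot: [0.407, 3.114, -0.002]
force: [-0.5, -4.0, 0.6]
width: -0.2
```

Call:
apply_moves --steps "-1 0.2 0.8 0 0; -1 0.2 0.8 0 0"

```text
clock: 3.45
position: [559.2, -52.7, 57.1]
ee_rot: [0.407, 3.114, -0.004]
force: [-3.3, -7.0, 1.6]
width: 0.1
```

Call:
apply_moves --steps "-1 0.2 0.8 0 0; -1 0.2 0.8 0 0"

```text
clock: 3.7
position: [559.2, -52.7, 57.1]
ee_rot: [0.408, 3.114, -0.006]
force: [-3.9, -8.2, 0.8]
width: -0.1
```

Call:
apply_moves --steps "-1 0.3 1.1 0 0; -1 0.3 1.1 0 0"

```text
clock: 3.95
position: [559.2, -52.6, 57.1]
ee_rot: [-0.408, -3.115, 0.009]
force: [-4.2, -12.0, 1.4]
width: -0.0
```

Nut 2 doesn't give at about 12.7 N, with under 0.2 mm of motion, so it's tight. On to nut 1.

Call:
apply_moves --steps "-1 -1 -5 0 0; -1 -1 -5 30 0; -1 -1 -5 70 8; -1 2 -60 70 18; -1 7.4 -115.4 70 23.5; -1 7.4 -115.4 70 23.5; -1 7.4 -115.4 30 23.5; -1 7.4 -115.4 0 23.5; -1 7.4 -115.4 0 23.5; -1 7.4 -115.4 0 23.5"

```text
clock: 5.2
position: [567.2, -167.9, 58.5]
ee_rot: [-0.235, 3.13, -0.009]
force: [-0.5, -0.5, 0.1]
width: 0.2
```

```bash
python3 shot.py wrist w3
```

```text
5.2 [ 567.2 -167.9   58.5] [-0.235  3.13  -0.009] [-0.5  -0.53  0.13] 0.18020641832115217
```

View pics/w3.png

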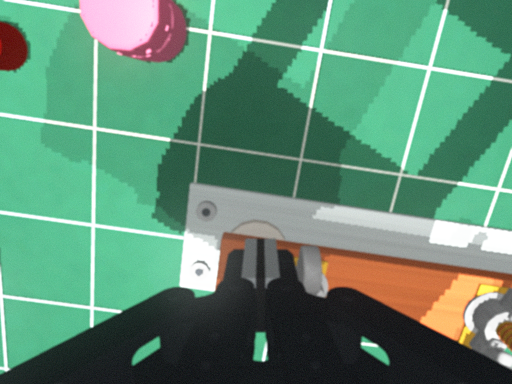

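The fingers are clear and left of nut 1's near wing, which is at (312,270). I'll creep in.

Call:
apply_moves --steps "-1 -0.3 2 -1 0; -1 -0.6 4 -1 0; -1 -0.6 4 -1 0"

```text
clock: 5.62
position: [566.9, -164.0, 58.2]
ee_rot: [-0.235, 3.129, -0.01]
force: [0.7, -0.4, 0.3]
width: 0.5
```

Call:
apply_moves --steps "-1 -0.2 1 0 0; -1 -0.2 1 0 0"

```text
clock: 5.88
position: [566.9, -163.7, 58.2]
ee_rot: [-0.235, 3.129, -0.012]
force: [1.9, -8.0, -1.5]
width: 0.1
```

Call:
apply_moves --steps "-1 -0.2 1 0 0; -1 -0.2 1 0 0"

```text
clock: 6.12
position: [566.9, -163.5, 58.3]
ee_rot: [-0.234, 3.128, -0.015]
force: [1.7, -9.1, -2.8]
width: -0.4
```

Call:
apply_moves --steps "-1 -0.2 1.3 0 0; -1 -0.2 1.3 0 0"

```text
clock: 6.38
position: [566.9, -163.5, 58.4]
ee_rot: [-0.234, 3.128, -0.018]
force: [2.4, -11.9, -4.6]
width: -0.0
```

Nut 1 also holds at about 12 N. On to nut 3.

Call:
apply_moves --steps "-1 0.5 -5 0 0; -1 0.5 -5 30 0; -1 0.5 -5 68 0; -1 -4 50 68 -10; -1 -8.4 110 68 -20; -1 -8.4 165 68 -22.5; -1 -8.4 205.6 68 -22.5; -1 -8.4 205.6 68 -22.5; -1 -8.4 205.6 30 -22.5; -1 -8.4 205.6 -1.5 -22.5; -1 -8.4 205.6 -1.5 -22.5; -1 -8.4 205.6 -1.5 -22.5"

```text
clock: 7.88
position: [559.1, 41.6, 58.1]
ee_rot: [0.382, 3.114, -0.019]
force: [-0.4, -0.1, 0.5]
width: -0.3
```

```bash
python3 shot.py wrist w4
```

```text
7.875 [559.1  41.6  58.1] [ 0.382  3.114 -0.019] [-0.39 -0.15  0.54] -0.2917252955545284
```

View pics/w4.png

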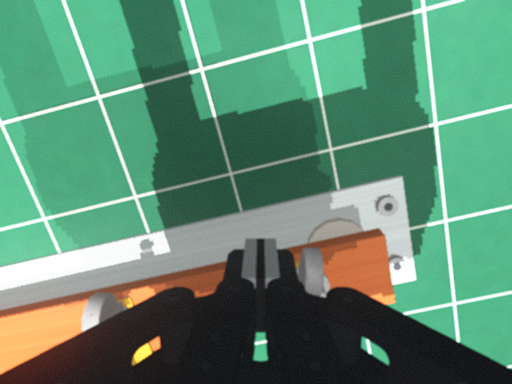

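The fingers are just left of nut 3's wing at (313,270), clear of it. I'll creep in.

Call:
apply_moves --steps "-1 0.5 2 -1 0; -1 1 4 -1 0; -1 1 4 -1 0"

```text
clock: 8.3
position: [560.4, 45.9, 57.7]
ee_rot: [0.381, 3.113, -0.019]
force: [-0.0, 0.6, 1.1]
width: 0.4
```

Call:
apply_moves --steps "-1 0.3 1.2 0 0; -1 0.3 1.2 0 0"

```text
clock: 8.55
position: [560.6, 46.9, 57.6]
ee_rot: [0.381, 3.114, -0.02]
force: [-1.6, -3.3, 1.2]
width: -0.1
```

Call:
apply_moves --steps "-1 0.3 1.2 0 0; -1 0.3 1.2 0 0"

```text
clock: 8.8
position: [560.7, 47.9, 57.6]
ee_rot: [0.381, 3.114, -0.021]
force: [-2.4, -4.5, 1.4]
width: 0.2
```

Nut 3 gives: it follows at about 5 N. I'll compute the arc about its stud.

```bash
cat > arc.py <<'E'
import sys
from h import *
from cell import robot
s=robot.sense();p=s['position'];r=s['ee_rot'];yaw=2*np.arctan2(r[0]*np.sign(r[1]),abs(r[1]))
S=np.array([588.,57.5]);off=17.2
c=p[:2]-S;D=np.hypot(*c);rad=np.sqrt(D*D-off*off);phi=np.arctan2(c[1],-c[0])+np.arctan(off/rad)
print("phi",phi.round(3),"rad",rad.round(1),"tool",yaw.round(3),s['force'].round(1),s['clock'])
for dp in [float(a) for a in sys.argv[1:]]:
    f=phi+dp;w=np.array([-np.cos(f),np.sin(f)]);t=np.array([np.sin(f),np.cos(f)])
    q=S+25*w-off*t-p[:2];print(dp,f.round(3),q.round(1),57-p[2].round(1),np.degrees(-(f-yaw)).round(1))
E
python3 arc.py .05 .1 .15 .2 .25
```

```text
phi 0.298 rad 23.3 tool 0.244 [-2.4 -4.5  1.4] 8.8
0.05 0.348 [-2.1  2. ] -0.6000000000000014 -5.9
0.1 0.398 [-2.4  3.4] -0.6000000000000014 -8.8
0.15 0.448 [-2.7  4.9] -0.6000000000000014 -11.7
0.2 0.498 [-2.9  6.4] -0.6000000000000014 -14.5
0.25 0.548 [-3.  8.] -0.6000000000000014 -17.4
```

Call:
apply_moves --steps "-1 -0.7 1.6 0 -3; -1 -1.5 3.2 0 -6; -1 -2.5 4.8 0 -9; -1 -2.9 6.4 0 -12; -1 -2.9 6.4 0 -14.5"

```text
clock: 9.43
position: [557.8, 54.2, 57.6]
ee_rot: [0.774, 3.042, -0.021]
force: [-2.9, -1.4, 1.5]
width: -0.1
```

```bash
python3 arc.py .05 .08 .1 .15 .2 
```

```text
phi 0.493 rad 25.1 tool 0.498 [-2.9 -1.4  1.5] 9.425
0.05 0.543 [-0.1  1.5] -0.6000000000000014 -2.6
0.08 0.573 [-0.1  2.4] -0.6000000000000014 -4.3
0.1 0.593 [-0.1  3. ] -0.6000000000000014 -5.4
0.15 0.643 [-0.1  4.5] -0.6000000000000014 -8.3
0.2 0.693 [0. 6.] -0.6000000000000014 -11.2
```

Call:
apply_moves --steps "-1 -0.1 1.5 0 -2.6; -1 -0.1 3 0 -5.4; -1 -0.1 3 0 -5.4"

```text
clock: 9.8
position: [557.6, 57.2, 57.7]
ee_rot: [0.917, 3.003, -0.022]
force: [-2.5, -2.3, 0.6]
width: 0.2
```

```bash
python3 arc.py .03 .06 .08 .1 
```

```text
phi 0.593 rad 25.0 tool 0.592 [-2.5 -2.3  0.6] 9.8
0.03 0.623 [0.  0.9] -0.7000000000000028 -1.8
0.06 0.653 [0.1 1.8] -0.7000000000000028 -3.5
0.08 0.673 [0.1 2.4] -0.7000000000000028 -4.6
0.1 0.693 [0.2 3. ] -0.7000000000000028 -5.8
```

Call:
apply_moves --steps "-1 0 0.9 0 -1.8; -1 0.1 1.8 0 -3.5"

```text
clock: 10.05
position: [557.6, 59.1, 57.6]
ee_rot: [1.011, 2.974, -0.022]
force: [-3.7, -2.9, 1.5]
width: 0.3
```

Call:
apply_moves --steps "-1 0.1 0.9 0 -1.8; -1 0.2 1.8 0 -3.4"

```text
clock: 10.3
position: [557.7, 61.0, 57.6]
ee_rot: [1.101, 2.942, -0.022]
force: [-4.9, -2.2, 1.5]
width: 0.0
```

```bash
python3 arc.py .03 .06 
```

```text
phi 0.713 rad 25.2 tool 0.717 [-4.9 -2.2  1.5] 10.3
0.03 0.743 [0.2 0.8] -0.6000000000000014 -1.5
0.06 0.773 [0.4 1.7] -0.6000000000000014 -3.2
```

Call:
apply_moves --steps "-1 0.2 0.8 0 -1.6; -1 0.5 1.7 0 -3.4"

```text
clock: 10.55
position: [557.6, 62.2, 57.5]
ee_rot: [-1.19, -2.906, 0.024]
force: [-12.6, -11.6, 6.5]
width: 0.0
```

Call:
apply_moves --steps "-1 0.2 0.8 0 -1.6; -1 0.6 1.7 0 -3.4"

```text
clock: 10.8
position: [557.1, 62.9, 57.4]
ee_rot: [-1.278, -2.866, 0.029]
force: [-17.7, -14.5, 9.8]
width: -0.0
```

```bash
python3 arc.py .03 .06 
```

```text
phi 0.754 rad 26.3 tool 0.839 [-17.7 -14.5   9.8] 10.8
0.03 0.784 [1.1 0. ] -0.3999999999999986 3.2
0.06 0.814 [1.3 0.9] -0.3999999999999986 1.5
```

It hit a hard stop at φ≈0.75, so it's seated. The force reached about 23 N horizontally, so I'm backing off now.

Call:
apply_moves --steps "-1 -3 -3 0 0; -1 -6 -6 0 0; -1 -6 -6 0 0"

```text
clock: 11.18
position: [551.1, 56.9, 57.4]
ee_rot: [-1.279, -2.866, 0.028]
force: [0.6, -0.4, 0.8]
width: 0.1
```

```bash
python3 shot.py wrist w5; python3 - <<'E'
from h import *
for n in ("w4","w5"):
    z=load(n);d=z['d'];v,u=np.mgrid[0:384,0:512]
    P=np.stack([(u-z['cx'])/z['fx']*d,(v-z['cy'])/z['fy']*d,d],-1)@z['T'][:3,:3].T+z['T'][:3,3]
    x,y,h=P[...,0]-588,P[...,1]-57.5,P[...,2]
    r=np.hypot(x,y);f=np.arctan2(y,-x);m=(d>0)&(h>52)&(h<77)&(r>14)&(r<33)
    m&=(np.abs(f)<1.3)
    print(n,m.sum(),"phi pct",np.percentile(f[m],[5,25,50,75,95]).round(2) if m.sum() else "")
E
```

```text
11.175 [551.1  56.9  57.4] [-1.279 -2.866  0.028] [ 0.62 -0.38  0.8 ] 0.1420423116326274
w4 1055 phi pct [-0.08  0.09  0.19  0.29  0.37]
w5 946 phi pct [0.54 0.63 0.71 0.8  0.88]
```

View pics/w5.png

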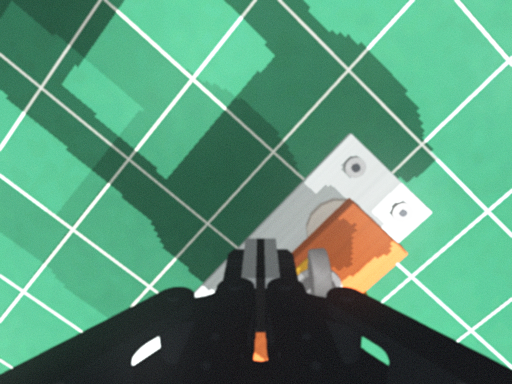

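Nut 3 turned from about 0.24 to 0.75 rad and now sits at about (315,270) px. I'll re-press gently, with the tool square to the wing, to confirm it's on its seat.

Call:
apply_moves --steps "-1 3 1.5 0 2.5; -1 5.5 3.7 0 5; -1 5.5 3.7 0 5"

```text
clock: 11.6
position: [556.9, 61.0, 57.4]
ee_rot: [-1.153, -2.92, 0.028]
force: [-0.3, 0.1, -0.6]
width: 0.1
```

Call:
apply_moves --steps "-1 0.8 0.9 0 0; -1 0.8 0.9 0 0"

```text
clock: 11.85
position: [557.4, 61.6, 57.4]
ee_rot: [-1.154, -2.919, 0.029]
force: [-2.9, -4.6, 1.4]
width: 0.2
```

Call:
apply_moves --steps "-1 0.7 0.7 0 0; -1 0.7 0.7 0 0"

```text
clock: 12.1
position: [557.5, 61.7, 57.3]
ee_rot: [-1.155, -2.917, 0.032]
force: [-7.1, -6.7, 3.3]
width: -0.1
```

```bash
python3 arc.py .03
```

```text
phi 0.729 rad 25.5 tool 0.754 [-7.1 -6.7  3.3] 12.1
0.03 0.759 [0.5 0.5] -0.29999999999999716 -0.3
```

Call:
apply_moves --steps "-1 0.9 0.9 0 0; -1 0.9 0.9 0 0"

```text
clock: 12.35
position: [557.5, 61.8, 57.2]
ee_rot: [-1.155, -2.916, 0.035]
force: [-9.0, -8.5, 6.1]
width: -0.1
```

The nut is seated: no motion at about 12.4 N. I'll retreat and look at the caps.

Call:
apply_moves --steps "-1 -5 -5 0 0; -1 -6 -6 40 0; -1 -10 -10 100 10; -1 -57 -60 150 20; -1 -57 -377 170 43; -1 -57 -377 170 43; -1 -57 -377 170 43; -1 -57 -377 170 43; 0.1 -57 -377 170 43; 0.1 -57 -377 170 43; 0.1 -57 -377 170 43; 0.1 -57 -377 170 43"

```text
clock: 13.85
position: [500.4, -314.8, 227.1]
ee_rot: [0.007, 3.138, -0.035]
force: [0.7, 0.7, 0.3]
width: 46.8
```

```bash
python3 shot.py wrist w6; python3 - <<'E'
from h import *
z=load("w6");p=z['p'];d=z['d'];v,u=np.mgrid[0:384,0:512]
P=np.stack([(u-z['cx'])/z['fx']*d,(v-z['cy'])/z['fy']*d,d],-1)@z['T'][:3,:3].T+z['T'][:3,3]
hsv=cv2.cvtColor(p,cv2.COLOR_RGB2HSV);H,S,V=[hsv[...,i].astype(int) for i in range(3)]
for nm,m in (("red",((H<6)|(H>174))&(S>150)&(V>60)),("pink",(H>155)&(H<175)&(S>60)),("turq",(H>84)&(H<102)&(S>120))):
    for s,c,l in blobs(m,80):
        q=P[l];top=q[q[:,2]>np.percentile(q[:,2],98)-3]
        cc,rr=cv2.minEnclosingCircle(top[:,:2].astype(np.float32))
        print(nm,s,c.round(0),"top z",np.percentile(q[:,2],95).round(1),"circle",np.round(cc,1),round(rr,1),"mean",top.mean(0).round(1))
E
```

```text
13.85 [ 500.4 -314.8  227.1] [ 0.007  3.138 -0.035] [0.74 0.67 0.31] 46.766425799213074
red [255  70  33  35 890] [271.  87.] top z 48.2 circle [ 424.4 -309.3] 14.9 mean [ 424.5 -309.2   47.3]
red [250 145  23  27 482] [261. 158.] top z 37.3 circle [ 466.2 -316.1] 37.5 mean [ 492.5 -318.6   37.9]
pink [ 322  120   42   39 1201] [343. 139.] top z 50.9 circle [ 455.1 -269.1] 50.0 mean [ 472.3 -239.8   50.8]
turq [179 141  30  28 604] [193. 154.] top z 37.0 circle [ 463.3 -353.8] 54.2 mean [ 488.9 -387.1   37.5]
```

View pics/w6.png

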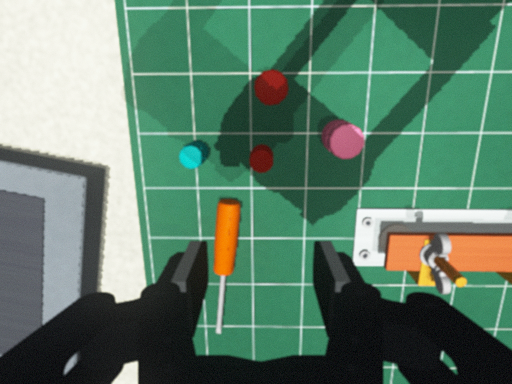

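The small red cap, 37 mm tall, is at about (261,158) px. The larger red one is at (271,87) and is 48 mm tall, so it's a decoy. I'll refine the centre and check the screwdriver's clearance.

```bash
python3 - <<'E'
from h import *
from scipy.spatial.transform import Rotation as R
z=load("w6");p=z['p'];d=z['d'];v,u=np.mgrid[0:384,0:512]
P=np.stack([(u-z['cx'])/z['fx']*d,(v-z['cy'])/z['fy']*d,d],-1)@z['T'][:3,:3].T+z['T'][:3,3]
hsv=cv2.cvtColor(p,cv2.COLOR_RGB2HSV);H,S,V=[hsv[...,i].astype(int) for i in range(3)]
m=((H<6)|(H>174))&(S>150)&(V>60)&(u>245)&(u<280)&(v>140)&(v<176)&(P[...,2]>33)&(P[...,2]<41)
q=P[m];print(m.sum(),np.median(q,0).round(1),[(np.percentile(q[:,i],3)+np.percentile(q[:,i],97))/2 for i in (0,1)],[np.ptp(np.percentile(q[:,i],[3,97])) for i in (0,1)])
o=(H>6)&(H<18)&(S>150)&(u<245)&(v>190)&(v<280);print("screw",P[o].min(0).round(0),P[o].max(0).round(0))
print(R.from_rotvec([0.007,3.138,-.035]).as_matrix().round(3))
# stud3 refine: top face points of w1 and w6
for n in("w1",):
    z=load(n);d=z['d'];P=np.stack([(u-z['cx'])/z['fx']*d,(v-z['cy'])/z['fy']*d,d],-1)@z['T'][:3,:3].T+z['T'][:3,3]
    for y0 in(-142,-42,57):
        m=(abs(P[...,0]-588)<10)&(abs(P[...,1]-y0)<12)&(P[...,2]>96)&(P[...,2]<101);q=P[m];print(y0,m.sum(),np.median(q,0).round(1),(q.min(0)/2+q.max(0)/2).round(1))
E
```

```text
399 [ 492.4 -318.5   36.2] [np.float64(492.94409744308274), np.float64(-318.9412965313088)] [np.float64(18.685906221377763), np.float64(18.64551367088154)]
screw [ 429. -376.   -1.] [ 627. -312.  370.]
[[-1.     0.004  0.003]
 [ 0.004  1.    -0.022]
 [-0.003 -0.022 -1.   ]]
-142 67 [ 588.2 -142.1   97.9] [ 588.4 -142.8   97.9]
-42 64 [588.5 -42.5  98. ] [588.7 -42.4  98.1]
57 64 [588.8  56.8  98.1] [589.   57.   97.7]
```

Call:
apply_moves --steps "0.1 -7.8 -4 -60 0; 0.1 -7.8 -4 -120 0; 0.1 -7.8 -4 -160 0; 0.1 -7.8 -4 -160 0; 0.1 -7.8 -4 -160 0"

```text
clock: 14.52
position: [493.7, -318.4, 69.3]
ee_rot: [0.005, 3.136, -0.037]
force: [0.4, -0.6, 0.2]
width: 46.9
```

```bash
python3 shot.py wrist w7
```

```text
14.525 [ 493.7 -318.4   69.3] [ 0.005  3.136 -0.037] [ 0.39 -0.56  0.22] 46.94568482153324
```

View pics/w7.png

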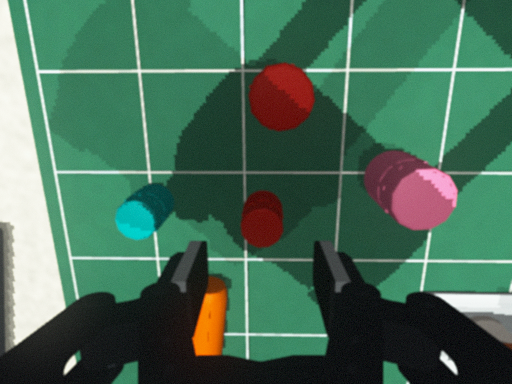

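The cap at (262,225) is centred between the fingers, whose midline is at column 261, and the neighbours are clear. I'll descend and grip.

Call:
apply_moves --steps "0.1 -1 0 -40 0; 0.1 -1 -0.2 -60 0; 0.1 -1 -0.2 -60 0; 0.1 -1 -0.2 -60 0; -1 -1 -0.2 -60 0; -1 -1 -0.2 -60 0; -1 -1 -0.2 -60 0; -1 -1 -0.2 -60 0" --newtons 30

```text
clock: 15.58
position: [493.4, -319.3, 11.0]
ee_rot: [0.005, 3.134, -0.04]
force: [-1.5, -0.0, 9.8]
width: 23.4
```

Call:
apply_moves --steps "-1 0 0 40 0; -1 0 0 90 0; -1 0 0 130 0; -1 0 0 130 0; -1 0 0 130 0"

```text
clock: 16.2
position: [493.2, -319.1, 140.6]
ee_rot: [0.005, 3.134, -0.04]
force: [-0.6, 1.3, -0.6]
width: 23.0
```

```bash
python3 shot.py wrist w8
```

```text
16.2 [ 493.2 -319.1  140.6] [ 0.005  3.134 -0.04 ] [-0.58  1.27 -0.58] 23.044168162817567
```

View pics/w8.png

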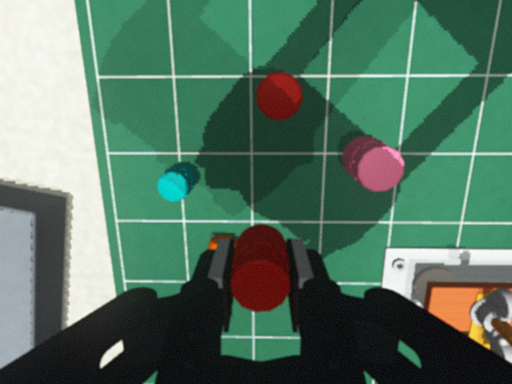

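The cap is held between the pads at (260,270) px, and the large red, pink and turquoise ones haven't moved. I'll measure the offset of the held cap while moving over.

```bash
cat > held.py <<'E'
import sys
from h import *
z=load(sys.argv[1]);p=z['p'];d=z['d'];v,u=np.mgrid[0:384,0:512]
P=np.stack([(u-z['cx'])/z['fx']*d,(v-z['cy'])/z['fy']*d,d],-1)@z['T'][:3,:3].T+z['T'][:3,3]
hsv=cv2.cvtColor(p,cv2.COLOR_RGB2HSV);H,S,V=[hsv[...,i].astype(int) for i in range(3)]
m=((H<6)|(H>174))&(S>150)&(V>30)&(u>215)&(u<305)&(v>200)
q=P[m];q=q[q[:,2]>90];zt=np.percentile(q[:,2],90);t=q[abs(q[:,2]-zt)<2.5]
print("top z",zt.round(1),len(t),"med",np.median(t,0).round(1),"mid",((np.percentile(t,2,axis=0)+np.percentile(t,98,axis=0))/2).round(1),"span",np.ptp(np.percentile(t,[2,98],axis=0),axis=0).round(1),"rim z",np.percentile(q[:,2],1).round(1))
E
python3 held.py w8
```

```text
top z 166.1 2460 med [ 492.3 -319.   165.5] mid [ 492.7 -319.1  165.4] span [20.2 20.8  2.6] rim z 133.1
```

Call:
apply_moves --steps "-1 30 60 0 0; -1 60 200 0 0; -1 60 200 0 0; -1 80 300 0 0; -1 95 374 0 0; -1 95 374 0 0; -1 95 374 0 0; -1 95 374 0 0; -1 95 374 0 0"

```text
clock: 17.38
position: [587.8, 53.7, 139.6]
ee_rot: [0.007, 3.136, -0.039]
force: [-0.7, 0.1, -0.9]
width: 23.2
```

```bash
python3 shot.py wrist w9; python3 shot.py side s9; python3 held.py w9;python3 - <<'E'
from h import *
z=load("s9");cv2.imwrite("pics/s9z.png",cv2.resize(z['p'][80:230,170:340,::-1],None,fx=4,fy=4,interpolation=cv2.INTER_CUBIC))
E
```

```text
17.375 [587.8  53.7 139.6] [ 0.007  3.136 -0.039] [-0.74  0.15 -0.93] 23.18445382781092
17.425 [587.8  53.5 139.7] [ 0.007  3.136 -0.039] [-0.54 -0.57 -0.92] 23.030278169243356
top z 165.1 2443 med [586.8  53.7 164.5] mid [587.2  53.7 164.4] span [20.3 20.9  2.7] rim z 131.4
```

View pics/w9.png

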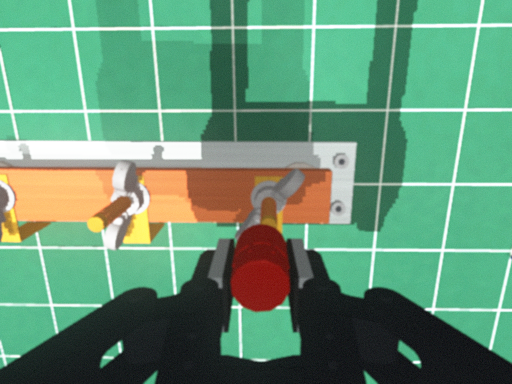

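View pics/s9z.png

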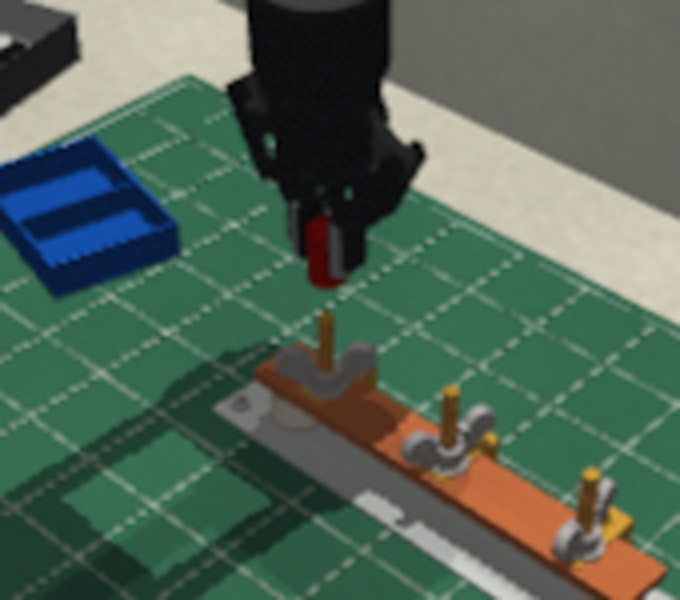

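```bash
python3 - <<'E'
from h import *
z=load("w9");d=z['d'];v,u=np.mgrid[0:384,0:512]
P=np.stack([(u-z['cx'])/z['fx']*d,(v-z['cy'])/z['fy']*d,d],-1)@z['T'][:3,:3].T+z['T'][:3,3]
for a,b in((78,84),(84,90),(90,99)):
    m=(abs(P[...,0]-588)<12)&(abs(P[...,1]-57)<12)&(P[...,2]>a)&(P[...,2]<b);q=P[m]
    if len(q): print(a,len(q),np.median(q,0).round(1),np.percentile(q,[3,97],axis=0).round(1).tolist())
E
```

```text
78 56 [585.5  56.9  81.3] [[584.4, 52.3, 78.1], [587.8, 61.5, 83.8]]
84 56 [585.3  57.2  87.9] [[584.3, 52.4, 84.8], [588.6, 62.0, 89.7]]
90 173 [586.4  57.2  97.1] [[584.5, 52.5, 91.1], [589.7, 61.7, 98.9]]
```

Call:
apply_moves --steps "-1 1.7 3.4 0 0; -1 1.7 3.4 -15 0; -1 1.7 3.4 -27 0; -1 1.7 3.4 -27 0; -1 1.7 3.4 -27 0"

```text
clock: 18.1
position: [589.7, 57.0, 113.0]
ee_rot: [0.008, 3.135, -0.039]
force: [0.3, 0.4, -0.6]
width: 22.8
```

```bash
python3 shot.py wrist w10; python3 shot.py side s10; python3 held.py w10;python3 - <<'E'
from h import *
z=load("s10");cv2.imwrite("pics/s10z.png",cv2.resize(z['p'][100:200,200:300,::-1],None,fx=6,fy=6,interpolation=cv2.INTER_CUBIC))
E
```

```text
18.1 [589.7  57.  113. ] [ 0.008  3.135 -0.039] [ 0.34  0.38 -0.6 ] 22.837265746769155
18.15 [589.8  57.  113.2] [ 0.008  3.135 -0.039] [ 0.54 -0.04 -0.12] 22.9754610668463
top z 138.4 2471 med [588.6  57.1 137.9] mid [589.1  57.  137.7] span [20.2 20.9  2.7] rim z 104.2
```

View pics/s10z.png

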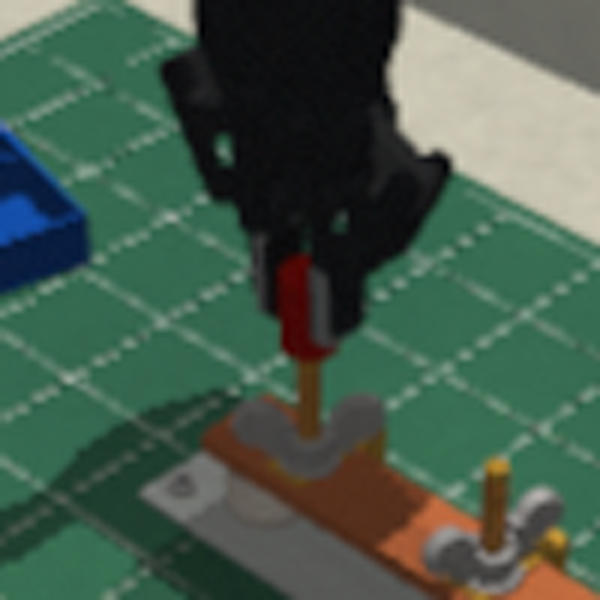

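Centred to within about 0.5 mm over stud 3. In the side view the cap is in line with the stud at (310,370). I'll lower it in stages.

Call:
apply_moves --steps "-1 -0.2 0 -4 0; -1 -0.2 0 -8 0; -1 -0.2 0 -8 0"

```text
clock: 18.58
position: [589.4, 57.0, 104.9]
ee_rot: [0.008, 3.135, -0.039]
force: [-1.0, -0.9, -0.2]
width: 22.8
```

Call:
apply_moves --steps "-1 0 0 -5 0; -1 0 0 -10 0; -1 0 0 -10 0"

```text
clock: 18.95
position: [589.2, 57.0, 94.3]
ee_rot: [0.008, 3.136, -0.039]
force: [-0.8, -0.1, -0.3]
width: 23.2
```

Call:
apply_moves --steps "-1 0 0 -2 0; -1 0 0 -4.5 0; -1 0 0 -4.5 0"

```text
clock: 19.32
position: [589.1, 57.0, 89.6]
ee_rot: [0.008, 3.137, -0.039]
force: [-0.2, -0.2, -0.5]
width: 23.4
```

Call:
apply_moves --steps "-1 0 0 -1 0; -1 0 0 -1 0"

```text
clock: 19.58
position: [589.2, 57.0, 89.0]
ee_rot: [0.008, 3.136, -0.039]
force: [-1.4, -0.2, 4.7]
width: 23.3
```

The cap touched bottom at TCP z = 89.0, close to the expected 88.6. I'll release and rise.

Call:
apply_moves --steps "-0.2 0 0 0 0; 0.1 0 0 0 0; 0.1 0 0 0 0; 0.1 0 0 0 0; 0.1 0 0 20 0; 0.1 0 0 60 0; 0.1 0 0 110 0; 0.1 -40 0 150 0; 0.1 -60 0 150 0; 0.1 -60 0 150 0"

```text
clock: 20.82
position: [528.6, 57.1, 239.7]
ee_rot: [0.007, 3.135, -0.039]
force: [-0.5, 0.4, 0.1]
width: 47.0
```

```bash
python3 shot.py wrist w11; python3 shot.py side s11;python3 - <<'E'
from h import *
z=load("s11");cv2.imwrite("pics/s11z.png",cv2.resize(z['p'][130:260,210:370,::-1],None,fx=4.5,fy=4.5,interpolation=cv2.INTER_CUBIC))
z=load("w11");p=z['p'];d=z['d'];v,u=np.mgrid[0:384,0:512]
P=np.stack([(u-z['cx'])/z['fx']*d,(v-z['cy'])/z['fy']*d,d],-1)@z['T'][:3,:3].T+z['T'][:3,3]
hsv=cv2.cvtColor(p,cv2.COLOR_RGB2HSV);H,S,V=[hsv[...,i].astype(int) for i in range(3)]
m=((H<4)|(H>174))&(S>180)&(V>30)&(abs(P[...,0]-589)<25)&(abs(P[...,1]-57)<25)
q=P[m];zt=np.percentile(q[:,2],90);t=q[abs(q[:,2]-zt)<2.5];print("cap top z",zt.round(1),np.median(t,0).round(1),"low",np.percentile(q[:,2],[1,5]).round(1))
for y0 in(-142,-42,57.3):
    x,y,h=P[...,0]-588.7,P[...,1]-y0,P[...,2];r=np.hypot(x,y);f=np.arctan2(y,-x);mm=(d>0)&(h>56)&(h<77)&(r>14)&(r<33)&(abs(f)<1.3);print(y0,mm.sum(),np.median(f[mm]).round(2) if mm.sum() else "")
E
```

```text
20.825 [528.6  57.1 239.7] [ 0.007  3.135 -0.039] [-0.51  0.42  0.13] 47.025468479023516
20.875 [529.2  57.  239.2] [ 0.008  3.135 -0.039] [ 1.04 -0.59  0.17] 47.11529500127239
cap top z 114.7 [588.4  57.3 113.9] low [94.5 98. ]
-142 328 -0.04
-42 210 0.29
57.3 217 0.65
```

View pics/w11.png

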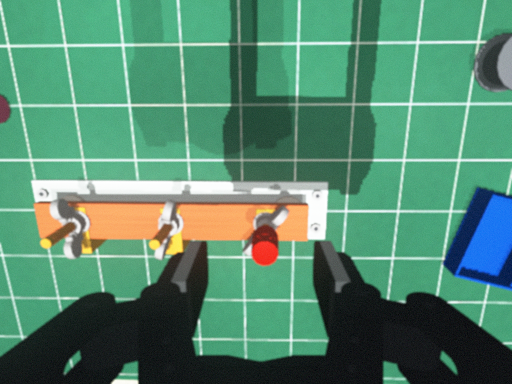

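View pics/s11z.png

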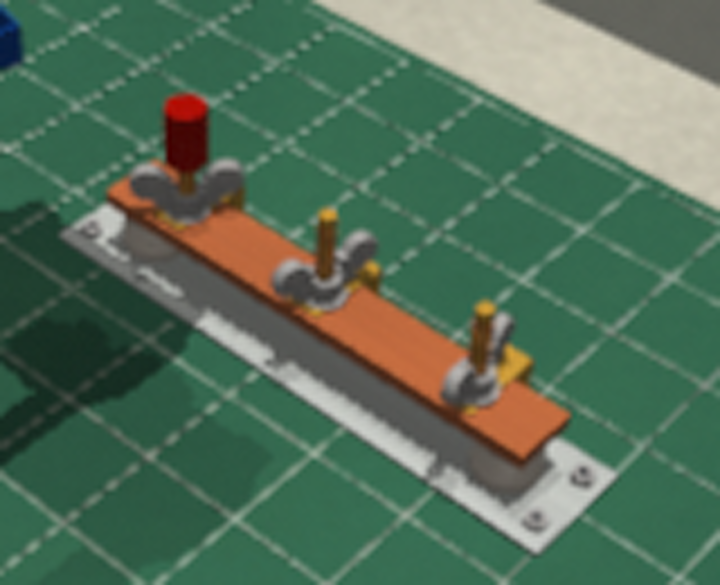

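The cap is upright on stud 3 with its top at z≈114 (114 expected when fully down). The other two nuts look the same as at the start and the arm is clear, so I'm handing in.

```bash
python3 -c "
from cell import robot
print(robot.sign_off())"
```

```text
the job is handed in; nothing more can be done
None
```

The loose nut was the one on stud_3, at the bar's +y end. I ran it down to its seat and set the small red cap fully down on that stud. The job was handed in after about 21 s of the 72 s allowed.

- **Feeling the nuts:** I pressed nut 2, then nut 1, clockwise at 25 mm. Both held at about 12–13 N, a little over the suggested 9 N, with no more than 0.3 mm of movement. Nut 3 gave at about 5 N.
- **Seating nut 3:** it turned about 0.5 rad clockwise to a hard stop. A second press of about 12 N did not move it.
- **Force at the stop:** I sent one step too many there. The force briefly reached about 23 N sideways, or about 25 N counting the vertical part. That is right at the 25 N forcing limit, and the peak between readings is unknown.
- **Cap:** I took the 36 mm red cap and left the larger red, pink and turquoise ones alone. It touched bottom at the expected height. After release it stands upright with its top at about 114 mm, as expected for fully down, and within about 1 mm of the stud axis.
- **Last checks:** nuts 1 and 2 looked unmoved, to about 0.1 rad. The last reading of nut 3's angle was 0.65 rad against 0.71 just after seating. The cap partly hides the nut in that view, so I put the difference down to measurement error. I did not measure the reel, screwdriver and tray again, but the arm never came near the reel or tray and passed clear of the screwdriver.

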